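# Bring the vacuum clamp up to hold

### The job

Power up the vacuum clamp station with your fingertips, in this order: push the popped-out yellow breaker button fully in, push down the half of the black rocker switch that has the white dot until it is fully over to ON, then press the green hold-to-run button right down and keep it pressed: finish while still holding it down. Do not press the red stop button. Nothing is to be picked up: leave the dark workpiece lying where it is on the two orange suction cups, and do not disturb the tools and supplies lying around.

Things in the scene. Friction and masses are not known exactly. Their poses are not given: they have to be found in the camera images.
- station: fixed low grey housing, 170 (x) x 270 (y) x 30 high; origin: centre of its underside, x to its rear, away from the robot, z up. Four control modules stand on it in a row at x = -40, y = -90, -30, 30, 90; which control is where differs from start to start. At x = 50, two orange suction cups (y = -50, 50) carry the workpiece; a round gauge at y = 105, 42 high
- breaker_top (a point): centre of the top of the yellow breaker button, a round cap of diameter 26 in a black collar (diameter 40); moves with it. Fully out it is 62 above the worktop, fully in 54, still 8 proud of the collar
- breaker (a joint): travel of the yellow breaker button, m: 0 fully out, 0.008 fully in (fully home counts from 0.0065). Starts out (0 to 0.0015). No spring: friction of about 2.5 N, it stays where it is pushed
- rocker_on (a point): point on the upper face of the rocker's rear half (the half toward the station's +x, with the white dot), 20 mm from the pivot, where to push straight down; moves with it: about 58 above the worktop when off, 50 when on
- rocker (a joint): angle of the black rocker, rad: 0 off (rear half up), 0.4 fully on (rear half down, its face level; on from 0.33). Starts at 0 to 0.05. Two faces, each 28 long (x) and 28 wide (y), form a shallow V about a pivot parallel to the station's y. No spring: it stays where it is left; about 2.5 N at the point moves it, the point descends 8 mm in all
- run_base: module of the green button: fixed plate 74 x 54 x 10 on the station's top with a steel collar (diameter 40, 6 high) and the green button; origin at the centre of the plate's underside, axes as the station's
- run_top (a point): centre of the top of the green hold-to-run button, diameter 30; moves with it. 60 above the worktop when free, 54 when fully down, still 8 proud of its collar
- run (a joint): travel of the green button, m: 0 free, 0.006 fully down (counts as pressed from 0.004). Springs back: 1.5 N starts it, 5 N takes it fully down
- stop_top (a point): centre of the top of the red mushroom stop button, diameter 38, 62 above the worktop; to be left alone
- stop (a joint): travel of the red stop button, m: 0 free, 0.006 fully down; springs back
- bridge_blank: the workpiece, a dark wooden strip 30 (x) x 160 (y) x 10, lying loose on the two orange cups along the station's y, underside 48 above the worktop, 90 mm behind the row of controls; origin at the centre of its underside
- screwdriver: yellow-handled screwdriver, 200 long (mm), loose on the worktop near the station; origin at the centre of its underside; to be left alone
- glue_cup_a: small clear cup with a wooden stirring stick, 73 high (mm), loose on the worktop near the station; origin at the centre of its underside; to be left alone
- tuner_tin: round tin with a dark blue lid, diameter 72, 28 high (mm), loose on the worktop near the station; origin at the centre of its underside; to be left alone
- chisel_a: chisel with a wooden handle, 248 long (mm), loose on the worktop near the station; origin at the centre of its underside; to be left alone
- sanding_block: brown cork sanding block, 67 x 112 x 30 (mm), loose on the worktop near the station; origin at the centre of its underside; to be left alone

How it is judged:
On the way, in this order (a step that is already met when the one before it is completed fails the run):
1. the yellow breaker button is pushed home (value of joint breaker above 0.0065 m), for 0.2 s.
2. then the rocker is over to on (value of joint breaker above 0.0065 m and value of joint rocker above 0.33 rad), for 0.2 s.
3. then the green button is held down by the fingers (all of step 2 and value of joint run above 0.004 m and contact force between the fingers and run_base above 1 N), for 0.3 s.
At the end, for the whole second after the job is handed in: The breaker is in (at least 6.5 of 8 mm), the rocker is on (at least 0.33 of 0.4 rad), the fingers hold the green button down (at least 4 of 6 mm, more than 1 N), the red button is free, the workpiece lies within 12 mm and every loose thing within 30 mm of where it was (all of step 3 and value of joint stop below 0.002 m and not (distance of bridge_blank from where it was at the start of the episode above 0.012 m) and not (distance of screwdriver from where it was at the start of the episode above 0.03 m) and not (distance of glue_cup_a from where it was at the start of the episode above 0.03 m) and not (distance of tuner_tin from where it was at the start of the episode above 0.03 m) and not (distance of chisel_a from where it was at the start of the episode above 0.03 m) and not (distance of sanding_block from where it was at the start of the episode above 0.03 m)); the arm keeps its last pose, push and grip.
It fails at once if the rocker is switched before the breaker is in (value of joint rocker above 0.2 rad and value of joint breaker below 0.005 m).
It fails at once if the green button is pressed before the breaker is in and the rocker is on (value of joint run above 0.003 m and (value of joint rocker below 0.28 rad or value of joint breaker below 0.005 m)).
It fails at once if the red stop button is pressed (value of joint stop above 0.003 m).
It fails at once if the workpiece is shifted on its cups or lifted (distance of bridge_blank from where it was at the start of the episode above 0.012 m).
It fails at once if a tool or supply lying around is moved or lifted (distance of any of screwdriver, glue_cup_a, tuner_tin, chisel_a, sanding_block from where it was at the start of the episode above 0.03 m).
It also fails if it takes over 35 s, if anything falls off the work surface, if the arm or the gripper's body presses on something with over 40 N, if the wrist force passes 120 N, or if a joint passes its speed limit or range.

### The arm

A 7-joint arm with a two-finger parallel gripper is mounted at the origin on a cart in front of the work surface, level with it; the furniture and walls round the work are solid. World frame = base frame: x ahead of the robot, y to its left, z up, the work surface at z = 0. Lengths are in m, angles in rad, forces in N, time in s.
With the tool pointing down it reaches from about 0.425 to 0.925 m from the base axis. Payload 6.8 kg.
Tool frame: the origin (TCP) lies at the very end of the fingers, on their centre line; the grasp point (between the pads) lies env.pinch_z behind it (env.pinch_z is the distance from the TCP to the grasp point, in m); x points along the fingers, y is the direction in which the jaws open and shut, and the axes are right-handed (so a half turn about x gives the same grasp; the last joint's range is limited). The gripper opens to 85 mm and grips with 20 to 120 N. Pads are 22 mm wide; open, the fingers measure 114 mm over their backs; the gripper's body (76 mm by 85 mm) begins 54 mm behind the grasp point. The pads swing forward as they close: fully open they stand 13 mm farther back than shut.
Start: joints at [-1.39, 0.477, 0.022, 1.555, -0.011, 1.109, -0.083], TCP at [0.192, 0.647, 0.231] pointing down, gripper open.
Joint ranges: [-2.96, 2.96], [-0.34, 2.1], [-1.41, 1.46], [0.24, 2.44], [-1.37, 4.51], [0.17, 1.92], [-2.96, 2.96]. Speed limits (rad/s): [2.39, 2.39, 3.14, 3.14, 3.14, 3.14, 3.14].

### API

Orientations are given as [roll, pitch, yaw] about the fixed x, y, z axes, in that order (R = Rz(yaw) Ry(pitch) Rx(roll)).
In Python, from workcell import telemetry, cams, env gives the robot as it stands.
- The arm moves only by the shell command python3 -m pendant 'ROWS' [FORCE]. ROWS is JSON, a list of rows, each a list of 5 numbers: the finger opening in mm, from 0 to 85.4, then the shift along the world's x, y, z in mm, then the turn about the world's z in degrees. In form: [[fingers, x, y, z, twist], ...]. A call has 1 to 12 rows; each row shifts and turns the commanded pose from where the row before left it; what a row does not reach is not made up. A row lasts 1/12 s, in which the tool goes at most 41.7 mm and 7.16 degrees, less where a joint would pass 70% of its speed; a pose out of reach is approached as far as the arm can. A call is refused whole if a number of a shift passes 41.7 or a number of a turn 7.16, either way. A call with a gripper value outside its range is refused whole. The fingers move at their own pace and stop on an object; FORCE is the grip in N (left out, the last holds). Time passes only in rows, so rows that do not move let the fingers close. It gives the time, the measured TCP pose, the force and the opening at its end, in the units of the state.
- telemetry.read_state(): the state, without advancing time (a new reading comes with each control period).
- cams.capture(name): name is "scene" or "top" or "wrist"; returns the picture (400x640x3 uint8, blue, green, red); there is no depth.
- cams.camera_model(name): a dict with "mtx" (3x3 intrinsics, pixels), "distortion" ([k1, k2, p1, p2, k3] as OpenCV has them; the pictures are not rectified), "rvec" (rotation vector, rad) and "tvec" (3), from world to camera coordinates, as OpenCV has them; the wrist camera has in their place "hand_eye" (4x4, takes a point from camera to tool coordinates, whose origin is the TCP and whose axes are the tool frame's). Camera axes: x right, y down, z forward; pixel columns grow to the right and rows downward; lengths in m; the calibration is good to about 2 mm. A picture is of the moment at which its call begins: read the wrist's pose just before it. camera_model takes no time and is no camera call.
- env.sign_off(): hands the job in, once; it reports no verdict.
The state is a dict: "clock": time; "q": joint angles; "joint_vel": joint speeds; "effort": joint torques, N m; "tool_pos": TCP position; "eef_rot": TCP orientation; "force": force on the tool from outside, world axes, zero at the start; "torque": the same for the moment, N m; "grip_width": finger opening in m.
Only numpy, scipy, OpenCV 4.12 (cv2) and the standard library are available. Lean on these libraries where they do the work, as an engineer would, in place of code of your own. Each camera call takes 0.05 s, during which the arm holds its last target.

## Working session

There is one attempt and no reset: what is moved stays moved. The work goes in short steps, Python scripts to look and compute and a shell command to move; the robot and the scene stay as the last step left them, time stands still between calls to the robot, and variables do not carry over. Pictures are saved under pics/ and viewed, and the job is handed in when it is done.

```bash
mkdir -p pics; ls; python3 - <<'E'
from workcell import telemetry,cams,env
import cv2
print(telemetry.read_state(), env.pinch_z)
for n in("scene","top","wrist"):
    cv2.imwrite(f"pics/{n}0.png",cams.capture(n)); print(n,cams.camera_model(n))
E
```

```text
pics
{'clock': 0.0, 'q': array([-1.39008297,  0.47779141,  0.02233048,  1.55645742, -0.01150442,
        1.10930658, -0.08304568]), 'joint_vel': array([ 2.17138523e-03, -3.45667021e-04,  9.52830870e-04,  9.37839555e-04,
       -1.12277311e-05,  2.04647114e-03,  2.22521343e-05]), 'effort': array([ 1.29336013e-04, -5.96452439e+01,  1.60799369e+00, -2.81198269e+01,
        1.24275152e-02,  9.17411700e-03, -2.48063679e-05]), 'tool_pos': array([0.19208777, 0.6464674 , 0.23032885]), 'eef_rot': array([-1.50092847,  1.56896155, -1.78965972]), 'force': array([-0.0491751 , -0.15915146, -0.91995496]), 'torque': array([-0.0164383 ,  0.0014427 , -0.00724669]), 'grip_width': 0.08570781860343818} 0.0187
scene {'mtx': array([[485.53594313,   0.        , 321.43061533],
       [  0.        , 485.53594313, 199.26797617],
       [  0.        ,   0.        ,   1.        ]]), 'distortion': array([-0.07386709,  0.        ,  0.        ,  0.        ,  0.        ]), 'rvec': array([ 0.04524446,  2.85100365, -1.3185163 ]), 'tvec': array([0.56412736, 0.04985958, 1.7673062 ])}
top {'mtx': array([[446.14503606,   
[... 241 characters left out ...]
7595, -2.1230729 ,  0.12619594]), 'tvec': array([-0.01980824,  0.56380685,  1.61486256])}
wrist {'mtx': array([[324.76197927,   0.        , 317.2601916 ],
       [  0.        , 324.76197927, 197.52665016],
       [  0.        ,   0.        ,   1.        ]]), 'distortion': array([-0.06643896,  0.        ,  0.        ,  0.        ,  0.        ]), 'hand_eye': array([[ 5.75206539e-04, -2.96134662e-01,  9.55146026e-01,
        -1.43835154e-01],
       [ 9.99999714e-01,  6.40201958e-04, -4.03729245e-04,
         2.82128409e-04],
       [-4.91928133e-04,  9.55145985e-01,  2.96134945e-01,
        -7.64500853e-02],
       [ 0.00000000e+00,  0.00000000e+00,  0.00000000e+00,
         1.00000000e+00]])}
```

View pics/scene0.png

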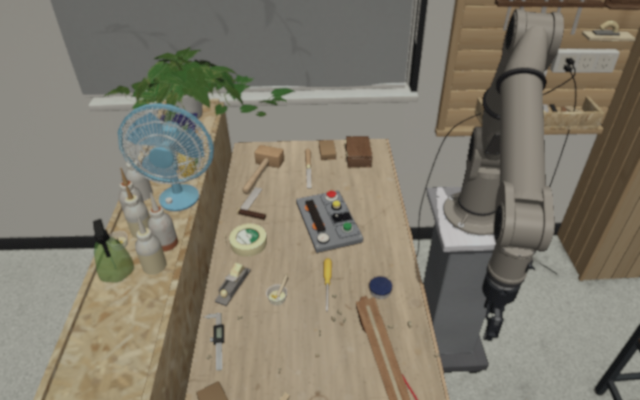

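View pics/top0.png

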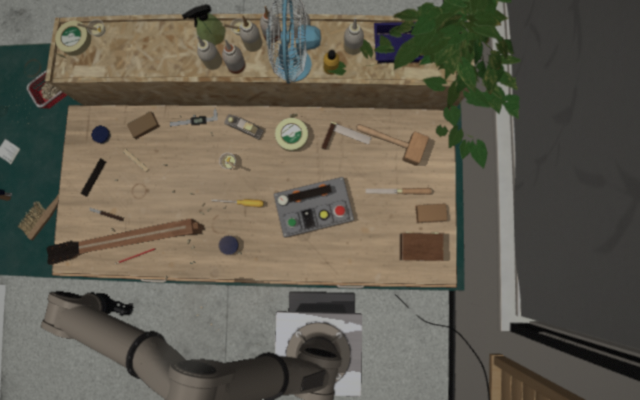

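View pics/wrist0.png

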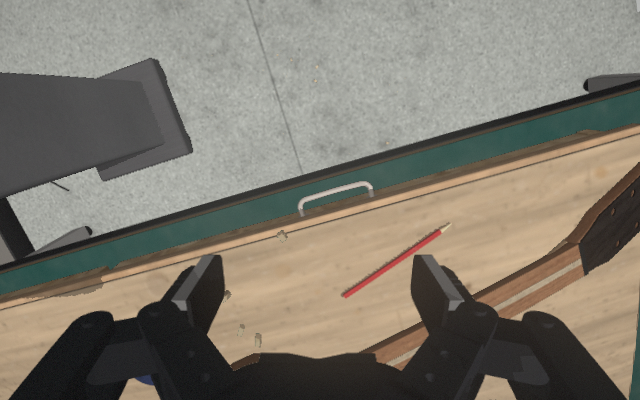

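The top view shows the station at about (315,207). From left to right the controls are green (292,222), rocker (307,218), yellow (324,214) and red (340,211). Next I'll zoom in and measure.

```bash
cat > h.py <<'E'
import numpy as np,cv2
from workcell import telemetry,cams,env
from scipy.spatial.transform import Rotation as R
def cam(n):
    m=cams.camera_model(n)
    if 'rvec' in m:
        Rm=cv2.Rodrigues(m['rvec'])[0]; return m,Rm.T,-Rm.T@m['tvec']
    s=telemetry.read_state(); T=np.eye(4); T[:3,:3]=R.from_euler('xyz',s['eef_rot']).as_matrix(); T[:3,3]=s['tool_pos']
    W=T@m['hand_eye']; return m,W[:3,:3],W[:3,3]
def ray(c,px):
    m,Rw,o=c
    u=cv2.undistortPoints(np.array([[px]],float),m['mtx'],m['distortion'])[0,0]
    d=Rw@np.array([u[0],u[1],1]); return o,d/np.linalg.norm(d)
def onz(c,px,z):
    o,d=ray(c,px); return o+d*(z-o[2])/d[2]
def blobs(img,box,amin=6):
    h=cv2.cvtColor(img,cv2.COLOR_BGR2HSV); out={}
    for k,lo,hi in(("green",(50,100,50),(90,255,255)),("yellow",(22,120,90),(35,255,255)),("red",(0,150,90),(8,255,255)),("orange",(8,150,80),(18,255,255))):
        m=cv2.inRange(h,lo,hi); q=np.zeros_like(m); x0,y0,x1,y1=box; q[y0:y1,x0:x1]=m[y0:y1,x0:x1]
        n,l,st,ce=cv2.connectedComponentsWithStats(q)
        out[k]=[(ce[i].round(1),st[i,4]) for i in range(1,n) if st[i,4]>=amin]
    return out
E
python3 - <<'E'
from h import *
t=cv2.imread('pics/top0.png');s=cv2.imread('pics/scene0.png')
for n,i,b,crop in(("top",t,(270,170,360,240),(190,140,450,270)),("scene",s,(290,180,370,255),(220,180,400,310))):
    c=cam(n); 
    for k,v in blobs(i,b).items():
        for p,a in v: print(n,k,p,a,onz(c,p,.061).round(4))
    x0,y0,x1,y1=crop; cv2.imwrite(f"pics/{n}_z.png",cv2.resize(i[y0:y1,x0:x1],None,fx=3,fy=3,interpolation=cv2.INTER_CUBIC))
E
```

```text
top green [291.6 221.9] 35 [0.4791 0.1054 0.061 ]
top yellow [323.7 213.9] 43 [ 0.511  -0.0103  0.061 ]
top red [339.5 210. ] 56 [ 0.5265 -0.0674  0.061 ]
top orange [322.  185.5] 8 [ 0.6153 -0.0016  0.061 ]
top orange [295.8 191.7] 6 [0.5901 0.0937 0.061 ]
scene green [347.  225.9] 39 [0.4804 0.114  0.061 ]
scene yellow [335.7 203.4] 26 [ 0.5129 -0.0032  0.061 ]
scene red [330.8 193.5] 36 [ 0.528  -0.0589  0.061 ]
scene orange [306.9 207.6] 9 [0.6152 0.0153 0.061 ]
scene orange [314.5 226.2] 12 [0.5899 0.1112 0.061 ]
```

View pics/top_z.png

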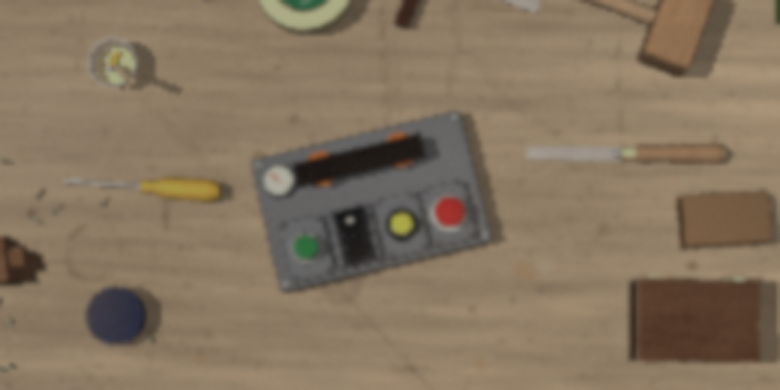

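View pics/scene_z.png

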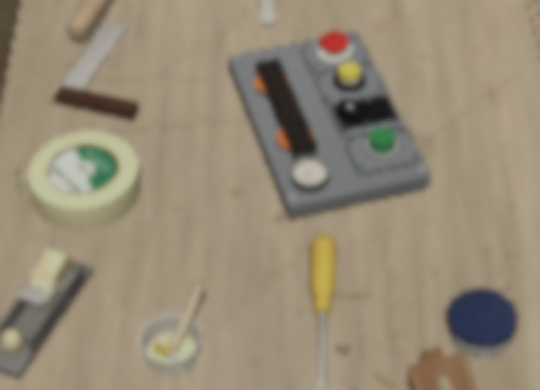

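```bash
python3 - <<'E'
from h import *
s=telemetry.read_state(); print(R.from_euler('xyz',s['eef_rot']).as_matrix().round(3), s['tool_pos'])
c=cam('top'); t=cv2.imread('pics/top0.png')
for n,p in(("white dot",(190+350/3,140+218/3)),("tin",(190+117/3,140+315/3)),("g",(190+278/3,140+180/3))): print(n,onz(c,p,.05).round(3))
E
```

```text
[[-0.     0.285  0.959]
 [-0.001  0.959 -0.285]
 [-1.    -0.001  0.   ]] [0.1921152  0.6465935  0.23053231]
white dot [0.515 0.052 0.05 ]
tin [0.39  0.333 0.05 ]
g [0.56  0.142 0.05 ]
```

```bash
python3 -m pendant '[[0,35,-20,0,2],[0,35,-20,0,2],[0,35,-20,0,2],[0,35,-20,0,2],[0,35,-20,0,2],[0,35,-20,0,2],[0,35,-20,0,2],[0,35,-20,0,2],[0,2,-40,0,2],[0,2,-40,0,2],[0,2,-40,0,2],[0,2,-40,0,2]]' 40
```

```text
clock: 1.15
tool_pos: [0.4801, 0.3249, 0.2308]
eef_rot: [-2.516, 1.57, -2.385]
force: [1.8, 0.1, 0.2]
grip_width: -0.0003
```

```bash
python3 -m pendant '[[0,2,-40,-3,2],[0,2,-40,-3,2],[0,2,-40,-3,2],[0,2,-40,-3,2],[0,2,-40,-3,0],[0,2,-40,-3,0],[0,2,-40,-3,0],[0,2,-20,-3,0],[0,0,0,0,0],[0,0,0,0,0],[0,0,0,0,0]]'
python3 - <<'E'
from h import *
c=cam('wrist'); im=cams.capture('wrist'); cv2.imwrite('pics/w1.png',im)
s=telemetry.read_state(); print(s['clock'],s['tool_pos'],R.from_euler('xyz',s['eef_rot']).as_matrix().round(3),s['force'],s['grip_width'])
for k,v in blobs(im,(0,0,640,400),60).items():
    for p,a in v: print(k,p,a,onz(c,p,.061).round(4))
E
```

```text
clock: 2.07
tool_pos: [0.4962, 0.028, 0.2073]
eef_rot: [1.64, 1.57, 1.91]
force: [0.8, 0.4, -0.5]
grip_width: 0.0002
2.1167 [0.49624484 0.02853858 0.20732209] [[-0.    -0.268  0.963]
 [ 0.001  0.963  0.268]
 [-1.     0.001  0.   ]] [-0.50946575 -0.18597188 -0.58970654] 7.45347067521371e-05
green [403. 187.] 706 [0.4779 0.1064 0.061 ]
yellow [274.5 186.2] 599 [ 0.5092 -0.0088  0.061 ]
yellow [503.9 272.9] 652 [0.5362 0.2407 0.061 ]
red [211.8 184.9] 1144 [ 0.5236 -0.0656  0.061 ]
orange [258.7 250.7] 75 [ 0.5777 -0.0088  0.061 ]
orange [355.8 251.5] 85 [0.5528 0.084  0.061 ]
```

View pics/w1.png

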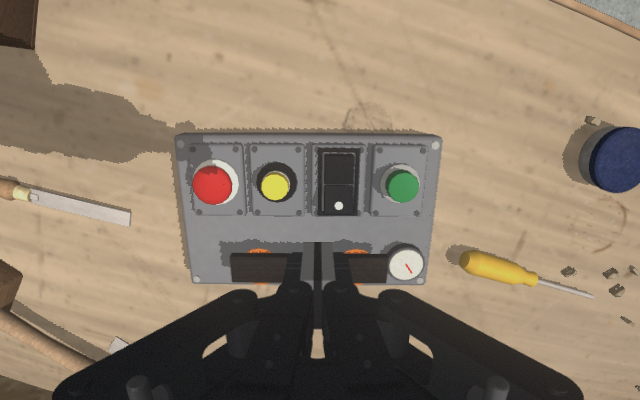

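The wrist view looks across from the robot side, with image up pointing toward the robot. It shows red (212,185), yellow (275,186), the rocker (338,182) with its white dot at (339,206), and green (403,187). It agrees with the top view to about 2 mm. I'll move over the yellow button first.

```bash
python3 - <<'E'
from h import *
c=cam('wrist'); print(onz(c,(339,206),.058), onz(c,(338,185),.052))
E
python3 -m pendant '[[0,14,-36,0,0],[0,0,0,-35,0],[0,0,0,-35,0],[0,0,0,-35,0],[0,0,0,-26,0],[0,0,0,0,0],[0,0,0,0,0],[0,0,0,0,0]]'
python3 - <<'E'
from h import *
c=cam('wrist'); im=cams.capture('wrist'); cv2.imwrite('pics/w2.png',im)
s=telemetry.read_state(); print(s['clock'],s['tool_pos'],s['force'])
for k,v in blobs(im,(0,0,640,400),60).items():
    for p,a in v: print(k,p,a,onz(c,p,.061).round(4))
E
```

```text
[0.51273341 0.05532267 0.058     ] [0.49459683 0.04927382 0.052     ]
clock: 2.78
tool_pos: [0.5114, -0.008, 0.0776]
eef_rot: [-0.018, 1.569, 0.253]
force: [0.2, 0.9, -0.4]
grip_width: -0.0005
2.8333 [ 0.51184106 -0.00817919  0.07814544] [ 0.07525444 -0.50378442  0.07376009]
green [528.6 237.8] 1957 [0.4768 0.105  0.061 ]
yellow [314.9 232.1] 1181 [ 0.5048 -0.0104  0.061 ]
yellow [614.2 341.3] 1051 [0.529  0.2015 0.061 ]
red [207.6 235.2] 3203 [ 0.5223 -0.0659  0.061 ]
```

View pics/w2.png

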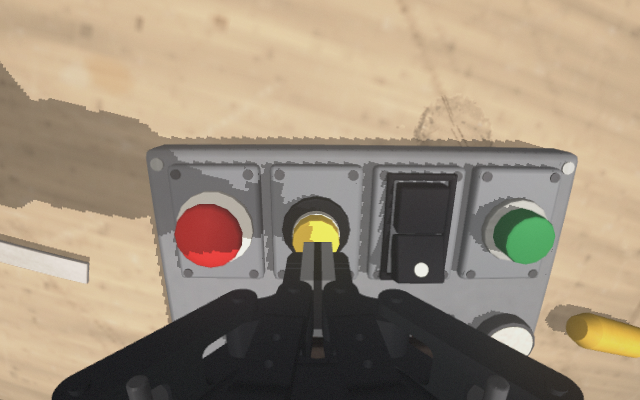

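The tip is centred over the yellow cap at (316,240). Now I'll press it.

```bash
python3 -m pendant '[[0,-1,0,-8,0],[0,0,0,-6,0],[0,0,0,-4,0],[0,0,0,-4,0],[0,0,0,-3,0],[0,0,0,0,0],[0,0,0,0,0],[0,0,0,0,0],[0,0,0,0,0]]'
```

```text
clock: 3.58
tool_pos: [0.51, -0.0087, 0.0535]
eef_rot: [0.367, 1.569, 0.636]
force: [-6.2, 1.4, 28.4]
grip_width: -0.0
```

Force is 28 N with the tip at 53.5 mm, so the button is bottomed. I'll lift and move over the rocker.

```bash
python3 -m pendant '[[0,0,0,15,0],[0,0,0,17,0],[0,2,32,0,0],[0,2,31,0,0],[0,0,0,0,0],[0,0,0,0,0],[0,0,0,0,0],[0,0,0,0,0]]'
python3 - <<'E'
from h import *
c=cam('wrist'); im=cams.capture('wrist'); cv2.imwrite('pics/w3.png',im); cv2.imwrite('pics/t3.png',cv2.resize(cams.capture('top')[140:270,190:450],None,fx=3,fy=3))
s=telemetry.read_state(); print(s['clock'],s['tool_pos'],s['force'])
for k,v in blobs(im,(0,0,640,400),60).items():
    for p,a in v: print(k,p,a,onz(c,p,.061 if k!='yellow' else .054).round(4))
E
```

```text
clock: 4.25
tool_pos: [0.5128, 0.0526, 0.083]
eef_rot: [-2.634, 1.57, -2.366]
force: [0.8, -0.6, 0.4]
grip_width: -0.0
4.35 [0.51299536 0.05265239 0.08308286] [ 0.75935067  0.85092872 -0.61380557]
green [428.5 206.7] 2021 [0.4777 0.1063 0.061 ]
yellow [213.8 201.3] 1650 [ 0.5084 -0.0083  0.054 ]
yellow [562.  324.6] 1864 [0.5334 0.23   0.054 ]
red [108.5 202.7] 3143 [ 0.5224 -0.064   0.061 ]
orange [192.4 304.7] 167 [ 0.5746 -0.0083  0.061 ]
```

View pics/w3.png

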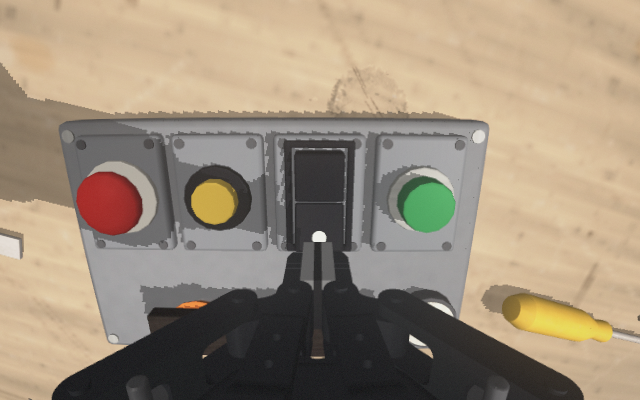

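Yellow now sits low in its collar at (214,201), and the tip is above the white dot at (319,238). I'll push the rocker.

```bash
python3 -m pendant '[[0,0,0,-12,0],[0,0,0,-8,0],[0,0,0,-5,0],[0,0,0,-4,0],[0,0,0,-3,0],[0,0,0,-3,0],[0,0,0,0,0],[0,0,0,0,0],[0,0,0,0,0]]'
```

```text
clock: 5.1
tool_pos: [0.5141, 0.0538, 0.0498]
eef_rot: [-0.053, 1.569, 0.216]
force: [-2.2, -1.7, 17.5]
grip_width: 0.0002
```

At z = 49.8 mm with 17.5 N, the rocker is at its stop. I'll lift and move over the green button.

```bash
python3 -m pendant '[[0,0,0,16,0],[0,0,0,19,0],[0,-18,26,0,0],[0,-18,26,0,0],[0,0,0,0,0],[0,0,0,0,0],[0,0,0,0,0],[0,0,0,0,0]]'
python3 - <<'E'
from h import *
c=cam('wrist'); im=cams.capture('wrist'); cv2.imwrite('pics/w4.png',im)
s=telemetry.read_state(); print(s['clock'],s['tool_pos'],s['force'])
for k,v in blobs(im,(0,0,640,400),60).items():
    for p,a in v: print(k,p,a,onz(c,p,.061 if k!='yellow' else .054).round(4))
E
```

```text
clock: 5.77
tool_pos: [0.4775, 0.1051, 0.0832]
eef_rot: [-2.299, 1.57, -2.03]
force: [0.4, -0.2, -0.2]
grip_width: -0.0002
5.8167 [0.47757482 0.10497533 0.08316309] [-0.14620841  0.27083202 -0.16020467]
green [319.5 233.2] 1237 [0.473  0.1058 0.061 ]
yellow [120.  232.8] 1520 [ 0.5078 -0.0074  0.054 ]
yellow [529.9 354.2] 145 [0.526  0.2722 0.054 ]
red [ 24.4 234.4] 2376 [ 0.5218 -0.0624  0.061 ]
orange [119.2 327.3] 257 [5.708e-01 2.000e-04 6.100e-02]
```

View pics/w4.png

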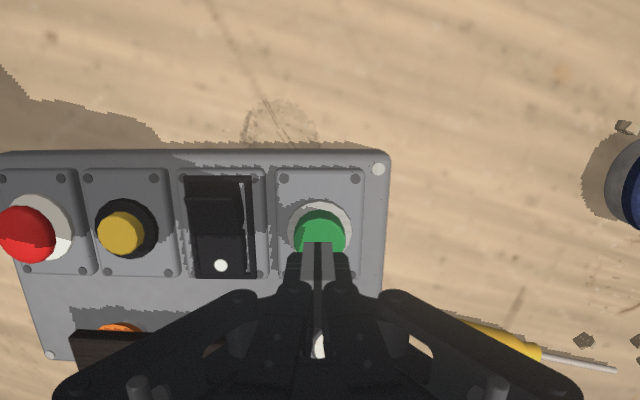

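The rocker is visibly over, with its front half raised at (215,205). The tip is centred on green at (319,235). I'll press it and hold.

```bash
python3 -m pendant '[[0,0,0,-12,0],[0,0,0,-7,0],[0,0,0,-4,0],[0,0,0,-3,0],[0,0,0,-3,0],[0,0,0,-2,0],[0,0,0,-1,0],[0,0,0,0,0],[0,0,0,0,0],[0,0,0,0,0],[0,0,0,0,0],[0,0,0,0,0]]'
python3 - <<'E'
from h import *
im=cams.capture('wrist'); cv2.imwrite('pics/w5.png',im); cv2.imwrite('pics/t5.png',cv2.resize(cams.capture('top')[140:270,190:450],None,fx=3,fy=3))
s=telemetry.read_state(); print(s['clock'],s['tool_pos'],s['force'])
E
```

```text
clock: 6.82
tool_pos: [0.4772, 0.1052, 0.0536]
eef_rot: [2.844, 1.57, 3.112]
force: [-10.2, -4.2, 33.2]
grip_width: 0.0001
6.9167 [0.4771443  0.10522589 0.05358169] [-9.89693352 -5.0952402  33.7607131 ]
```

View pics/w5.png

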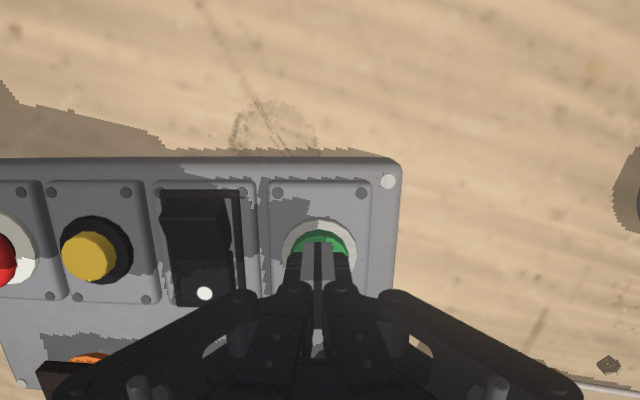

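View pics/t5.png

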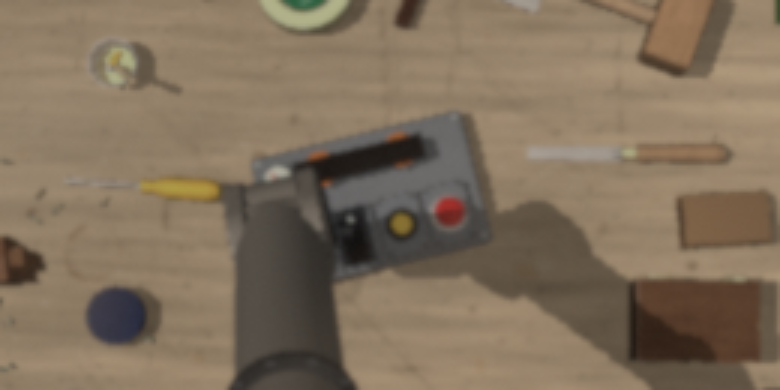

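The pictures show green held down under the tip, the rocker over, yellow in, and the workpiece and loose items unmoved. The tip is at 53.6 mm with 33 N. I'll hand in.

```bash
python3 -c "
from workcell import env,telemetry
print(telemetry.read_state()['force']); print(env.sign_off())"
```

```text
[-9.89693352 -5.0952402  33.7607131 ]
the job is handed in; nothing more can be done
None
```

I pressed the yellow breaker in, pushed the rocker over to ON, then pressed the green button down. I handed in at about 6.9 s with the closed fingertips still holding it. The sign-off gave no verdict.

- **Yellow breaker:** bottomed with the tip at 53.5 mm and 28 N. Later views show it low in its collar.
- **Rocker:** at its stop with the tip at 49.8 mm and 17.5 N. The picture shows its front half raised.
- **Green button:** held at 53.6 mm, its fully-down height, with about 34 N upward on the tool at hand-in.
- **Red button, workpiece and loose items:** I never touched the red button. By eye, the workpiece and loose items look unmoved in the last top view, though I did not measure them.

**Disagreement:** the scene camera put the buttons about 7 to 9 mm off in y compared with the top view. I did not use it. The top and wrist views agreed to about 2 to 3 mm, and I worked from those. The joint values could not be read directly, so the button states are inferred from tip height, force and pictures.

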